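# Tap the pulley home on the magnetic plate and switch the magnet on

## Robot

A 6-joint arm with a two-finger parallel gripper is mounted at the origin on the work surface. World frame = base frame: x ahead of the robot, y to its left, z up, the work surface at z = 0. Lengths are in m, angles in rad, forces in N, time in s.
With the tool pointing down it reaches from about 0.25 to 0.725 m from the base axis. Payload 4 kg.
Tool frame: the origin (TCP) lies on the centre line of the jaws, within the pads' length; the fingertips stand tip_reach ahead of it and the grasp point (between the pads) lies 5 mm behind it (tip_reach is the distance from the TCP to the fingertips, in m); z points along the fingers, y is the direction in which the jaws open and shut (so a half turn about z gives the same grasp; the last joint's range is limited). The gripper opens to 85 mm and grips with 20 to 120 N. Pads are 22 mm wide; open, the fingers measure 114 mm over their backs; the gripper's body (76 mm by 85 mm) begins 54 mm behind the grasp point. The pads swing forward as they close: fully open they stand 13 mm farther back than shut.
Start: joints at [1.174, 0.241, 0.005, 1.335, 0, 1.571], TCP at [0.193, 0.461, 0.245] pointing down, gripper open.
Joint ranges: [-2.72, 2.72], [-1.05, 1.87], [-1.09, 1.28], [-1.99, 2.15], [-1.42, 1.44], [-3.14, 3.14]. Speed limits (rad/s): [2.79, 2.79, 3.14, 3.14, 3.14, 3.14].

## Interface

Orientations are given as a unit quaternion [x, y, z, w].
In Python, from workcell import * gives the robot as it stands.
- The arm moves only by the tool arm_command, never from a script. Its arguments are lists of equal length, an entry for each row: "translation": the shift along the tool's x, y, z in cm, a list of three; "turn": the turn about the tool's z in rad; "hand": the closure, from 0 (fully open) to 1 (shut). In form: {"translation": [[x, y, z], ...], "turn": [turn, ...], "hand": [hand, ...]}. A call has 1 to 5 rows; each row is the pose to reach, as a shift and turn from the pose commanded when the call began, along the tool's axes at that moment; what a row does not reach only later rows make up. A row lasts 1/12 s, in which the tool goes at most 41.7 mm and 7.16 degrees, less where a joint would pass 70% of its speed; a pose out of reach is approached as far as the arm can. A call with a gripper value outside its range is refused whole. The fingers move at their own pace and stop on an object; the grip force is fixed at half the most. Time passes only in rows, so rows that repeat a pose let the fingers close. It gives the time, the measured TCP pose, the force and the opening at its end, in the units of the state.
- get_obs(): the state, without advancing time (a new reading comes with each control period).
- camera(name): name is "scene" or "top" or "wrist"; returns (picture, depth): 384x512x3 uint8, red, green, blue; 384x512 float32, m along the optical axis (not along the pixel's ray), 0 where there is no reading.
- camera_info(name): a dict with "mtx" (3x3 intrinsics, pixels), "world_to_cam" (4x4, takes a point from world to camera coordinates). Camera axes: x right, y down, z forward; pixel columns grow to the right and rows downward; lengths in m; the calibration is good to about 2 mm. A picture is of the moment at which its call begins: read the wrist's pose just before it. camera_info takes no time and is no camera call; for the wrist camera it gives the pose at the moment of the call.
- job_done(): hands the job in, once; it reports no verdict.
Trained networks look in the newest picture that a camera, given by its name, has taken for a name from the list of things; names that differ only in an ending like _2 or _b are one class to them, and where a whole thing is asked for, a point or a joint stands for the part that bears it (a point fixed in the world has none). Each returns a list of dicts, best first, with "conf" (0 to 1); they miss things now and then, are a little off and sometimes report something else, mostly with a low value. They report only what shows in the picture. A call takes as long as a camera call.
- search_frame(camera, name): "location" ([row, column] in pixels, amid what is visible of it).
- spot_point(camera, name): "location" ([row, column] in pixels: a listed point, or the origin of a listed thing).
The state is a dict: "clock": time; "joint_pos": joint angles; "joint_vel": joint speeds; "tau": joint torques, N m; "eef_pos": TCP position; "tool_rot": TCP orientation; "ft_force": force on the tool from outside, world axes, zero at the start; "ft_torque": the same for the moment, N m; "grip_width": finger opening in m.
Only numpy, scipy, OpenCV 4.12 (cv2) and the standard library are available. Lean on these libraries where they do the work, as an engineer would, in place of code of your own. Each camera call takes 0.05 s, during which the arm holds its last target. There are 200 camera calls.

## Task

Set the steel pulley up for drilling its split-pin hole: pick up the soft-faced hammer and tap the pulley along the fence, a centimetre or two at a time and drawing the hammer back between taps, until it rests against the stop hidden inside the hood; tap gently, so that the clamped stop is not shifted. Then lay the hammer on the bench, lift the red guard on the switch box, flip the toggle over to switch the magnet on, and close the guard fully again. Touch the pulley with nothing but the hammer, and leave the spark plug, fuel cap, carburettor, bulb, spanner and jar where they are.

Things in the scene. Friction and masses are not known exactly. Their poses are not given: they have to be found in the camera images.
- drill: Low green horizontal drilling unit, fixed on the bench, 150 mm wide (its x), 530 mm long (its y), its long side across the robot's view. Origin: at bench level under the line the work slides along, 170 mm from the plate's open end. +y is the feed direction, from the open end (y -170 mm) to the grey hood and motor (ends at y 360, up to 152 mm high); +x points away from the robot.
- plate (a point): Point on top of the steel work plate (electromagnet with brass strips), straight above the drilling unit's origin, 50 mm above the bench; same axes. The plate spans x -62 to 68, y -170 to 140 mm. A dark steel fence 18 mm high stands on its far side, inner face at x = +52 mm; the near side has no fence.
- hood_mouth (a point): Middle of the grey swarf hood's open mouth, at plate height (y = 50 mm in the unit's axes); same axes. The hood spans x -65 to 71 mm and 100 mm along y behind the mouth; its roof is 61 mm (inside) and 63 mm (outside) above the plate.
- stop_face (a point): Middle of the face, looking to -y, of the stop bar inside the hood, hidden from the cameras; axes as the drilling unit's. It lies 25 to 50 mm behind the hood's mouth, set differently each time; 90 mm wide, 1 to 25 mm above the plate. A friction clamp holds the bar; it shifts to +y if pushed with more than about 35 N.
- pulley: Steel V-belt pulley lying flat on the plate before the hood, 0.5 to 3 mm from the fence, free to slide: 100 mm across, rim 22 mm thick, hub 36 mm across and 34 mm high, about 0.6 kg; 2 to 6 N slide it. Origin: centre of its underside, z its axis. It starts 60 to 125 mm short of home; home: its centre 50 mm short of the stop face along y.
- hammer: Soft-faced hammer lying level on the bench, 0.35 kg: head 90 mm long (its y), round orange faces 32 mm across at y = +45 and -45 mm; wooden handle along its -x, 22 mm wide (y), 19 mm high, x -28 to -205 mm, black butt to -230 mm; all centred 16 mm above the underside. Origin: under the middle of the head. At the start the handle points roughly at the robot's side (-x).
- hammer_grip (a point): Place to hold the hammer: middle of the handle's section, 65 mm from the head's centre line towards the butt, 16 mm above its underside; axes as the hammer's. The hammer balances about 53 mm from the head's centre line.
- switchbox: Grey magnet switch box, fixed on the bench, 90 mm (x) by 70 mm (y), 50 mm high, on a foot plate 96 by 100 mm. Origin: centre of its underside; +x points to the hinge side, away from the robot. On its top stand the toggle and, over it, the red guard: a hood 82 by 60 mm and 46 mm high, its top 98 mm above the bench.
- guard (a joint): Angle of the red guard: 0 closed, 2.2 rad fully open (tipped up and back to +x). Stiff hinge: it stays where it is left; about 1 N at the tab moves it.
- guard_hinge (a point): Point on the guard's hinge line, mid-width: 40 mm to +x of the box's centre, 52 mm above the bench; the line runs along the box's y. It does not move with the guard.
- guard_tab (a point): Grip point on the guard's tab, an upright fin 10 mm thick (the box's y), 26 mm high and 37 mm long, which stands out from the guard's front edge, 110 mm from the hinge line; it moves with the guard. Closed: 106 mm to -x of the hinge and 30 mm above it. The grip point is 22 mm beyond the guard's front wall; the air under the tab is free down to the bench.
- toggle (a joint): Angle of the toggle under the guard: 0 off (leaning 0.4 rad towards -x of the box), 0.8 rad on (leaning 0.4 rad towards +x). It stays where it is left; about 2 N at the tip moves it.
- toggle_tip (a point): Middle of the round end, 12 mm across, of the steel toggle; the toggle's pivot is 12 mm to -x of the box's centre, on its top (50 mm above the bench), and the end is 32 mm from the pivot.
- plug: Chrome spark plug lying on the bench, 75 mm long, 20 mm across; bystander. Origin: middle of its underside.
- cap: Red plastic fuel cap, 66 mm across, 30 mm high; bystander. Origin: centre of its underside.
- carb: Aluminium carburettor body standing on its float bowl, about 60 by 80 mm, 88 mm high; bystander. Origin: centre of its underside.
- bulb: Glass headlamp bulb standing on its base, 40 mm across the flange, 72 mm high, easily tipped; bystander. Origin: centre of its underside.
- spanner: Steel spanner lying on the bench, 160 mm long; bystander. Origin: middle of its underside.
- jar: Glass jar with a steel lid, 60 mm across, 75 mm high; bystander. Origin: centre of its underside.

How it is judged:
On the way, in this order (a step that is already met when the one before it is completed fails the run):
1. the hammer is picked up by the gripper (height (world z) of hammer above 0.03 m and contact force between the fingers and hammer above 1 N), for 0.1 s.
2. a first tap has moved the pulley 5 to 30 mm and the hammer is drawn clear, the pulley at rest (distance of pulley from where it was at the start of the episode between 0.005 and 0.03 m and contact force between hammer and pulley below 0.05 N and linear speed of pulley below 0.01 m/s), for 0.1 s.
3. further taps have moved it more than 30 mm in all and the hammer is drawn clear with the pulley at rest and still more than 3 mm short of the stop (distance of pulley from where it was at the start of the episode above 0.03 m and y of pulley in the frame of stop_face below -0.053 m and contact force between hammer and pulley below 0.05 N and linear speed of pulley below 0.01 m/s), for 0.1 s.
4. the pulley is against the stop (y of pulley in the frame of stop_face above -0.052 m), for 0.2 s.
5. the hammer lies on the bench, let go, and the guard is lifted (height (world z) of hammer_grip below 0.025 m and contact force between the fingers and hammer below 0.05 N and value of joint guard above 1.2 rad), for 0.1 s.
6. the toggle is flipped on under the lifted guard (value of joint toggle above 0.65 rad and value of joint guard above 1 rad), for 0.1 s.
At the end, for the whole second after the job is handed in: The pulley lies flat and at rest on the plate within 2 mm of the stop and within 7 mm of the fence, the stop has not shifted by 2 mm, the toggle is on (past 0.65 of 0.8 rad), the guard is closed (under 0.1 rad) and the hammer lies flat and at rest on the bench (y of pulley in the frame of stop_face above -0.052 m and x of pulley in the frame of drill above -0.005 m and angle between pulley's own z axis and vertical below 0.05 rad and linear speed of pulley below 0.01 m/s and distance of stop_face from where it was at the start of the episode below 0.002 m and value of joint toggle above 0.65 rad and value of joint guard below 0.1 rad and linear speed of hammer below 0.02 m/s and height (world z) of hammer_grip below 0.025 m); the robot touches nothing.
It fails at once if the stop is knocked back 2 mm or more (distance of stop_face from where it was at the start of the episode above 0.002 m).
It fails at once if the pulley is struck so hard that it moves faster than 0.3 m/s (linear speed of pulley above 0.3 m/s).
It fails at once if the robot touches the pulley itself (contact force between any of the fingers, the arm and pulley above 0.5 N).
It fails at once if a bystander is moved by more than 20 mm (distance of any of plug, cap, carb, bulb, spanner, jar from where it was at the start of the episode above 0.02 m).
It also fails if it takes over 72 s, if anything falls off the work surface, if the arm or the gripper's body presses on something with over 40 N, if the wrist force passes 120 N, or if a joint passes its speed limit or range.

## Working session

There is one attempt and no reset: what is moved stays moved. The work goes in short steps, Python scripts to look and compute and a tool call to move; the robot and the scene stay as the last step left them, time stands still between calls to the robot, and variables do not carry over. Pictures are saved under pics/ and viewed, about 8 in all and at most 12, crops included, and the job is handed in when it is done.

Besides the shell and the picture viewer there is one more tool, called after "Call:" as name(argument=value, ...), one argument or row to a line, values as JSON. arm_command: Moves the arm, as the interface text tells. Its arguments: {"type":"object","properties":{"translation":{"type":"array","items":{"type":"array","items":{"type":"number"}}},"turn":{"type":"array","items":{"type":"number"}},"hand":{"type":"array","items":{"type":"number"}}},"required":["translation","turn","hand"]}

```bash
ls; mkdir -p pics
cat > h.py <<'E'
from workcell import *
import numpy as np, cv2
from scipy.spatial.transform import Rotation as R
def ray(cam,rc,z):
    i=camera_info(cam);K=np.array(i["mtx"]);T=np.array(i["world_to_cam"])
    d=T[:3,:3].T@np.linalg.inv(K)@[rc[1],rc[0],1]; o=-T[:3,:3].T@T[:3,3]
    return o+d*(z-o[2])/d[2]
def cloud(cam,dep):
    i=camera_info(cam);K=np.array(i["mtx"]);T=np.array(i["world_to_cam"])
    v,u=np.mgrid[:dep.shape[0],:dep.shape[1]]
    P=np.stack([(u-K[0,2])/K[0,0]*dep,(v-K[1,2])/K[1,1]*dep,dep],-1)
    return (P-T[:3,3])@T[:3,:3]
def snap(cam,name):
    p,d=camera(cam);cv2.imwrite(f"pics/{name}.png",p[:,:,::-1]);np.save(f"pics/{name}.npy",d);return p,d
E
python3 - <<'E'
from h import *
o=get_obs();print({k:np.round(v,3) for k,v in o.items()})
try: print(tip_reach)
except Exception as e: print(e)
Z=dict(drill=0,plate=.05,hood_mouth=.05,pulley=.05,hammer=0,hammer_grip=.016,switchbox=0,guard_hinge=.052,guard_tab=.082,plug=0,cap=0,carb=0,bulb=0,spanner=0,jar=0)
ims=[]
for c in("top","scene"):
    p,d=snap(c,c+"0")
    for n,z in Z.items():
        print(c,n,[(np.round(q["location"]),round(q["conf"],2),np.round(ray(c,q["location"],z)[:2],3)) for q in spot_point(c,n)[:2]])
    ims.append(p)
a=np.vstack(ims)[:,:,::-1]
cv2.imwrite("pics/both.png",cv2.resize(np.hstack(ims)[:,:,::-1],(800,300)))
E
```

```text
pics
{'clock': np.float64(0.0), 'joint_pos': array([ 1.174,  0.241,  0.004,  1.335, -0.   ,  1.571]), 'joint_vel': array([ 0.001,  0.   ,  0.   ,  0.001, -0.001,  0.001]), 'tau': array([ 1.0000e-03, -3.7232e+01,  2.5241e+01,  1.7000e-02,  0.0000e+00,
        0.0000e+00]), 'eef_pos': array([0.193, 0.461, 0.244]), 'tool_rot': array([ 0.197,  0.98 , -0.001, -0.   ]), 'ft_force': array([-1.227, -0.361, -0.188]), 'ft_torque': array([-0.024,  0.038, -0.009]), 'grip_width': np.float64(0.085)}
0.014
top drill [(array([182., 173.]), 0.88, array([0.613, 0.189]))]
top plate [(array([180., 169.]), 0.78, array([0.61 , 0.193]))]
top hood_mouth [(array([175., 154.]), 0.65, array([0.626, 0.233]))]
top pulley [(array([185., 185.]), 0.82, array([0.597, 0.147]))]
top hammer [(array([217., 301.]), 0.62, array([ 0.512, -0.174]))]
top hammer_grip [(array([240., 300.]), 0.55, array([ 0.447, -0.169]))]
top switchbox [(array([221., 376.]), 0.6, array([ 0.501, -0.386]))]
top guard_hinge [(array([203., 385.]), 0.63, array([ 0.547, -0.397]))]
top guard_tab [(array([241., 380.]), 0.69, array([ 0.442, -0.371]))]

[... 1113 characters left out ...]
81])), (array([227., 114.]), 0.5, array([ 0.387, -0.365]))]
scene guard_hinge [(array([269., 133.]), 0.93, array([ 0.558, -0.391]))]
scene guard_tab [(array([227., 114.]), 0.7, array([ 0.442, -0.373]))]
scene plug [(array([245., 299.]), 0.55, array([0.741, 0.004]))]
scene cap [(array([311., 208.]), 0.76, array([ 0.745, -0.296])), (array([292., 233.]), 0.32, array([ 0.743, -0.217]))]
scene carb [(array([292., 232.]), 0.66, array([ 0.741, -0.219]))]
scene bulb [(array([273., 265.]), 0.52, array([ 0.749, -0.121]))]
scene spanner [(array([123., 323.]), 0.66, array([0.449, 0.351])), (array([202., 183.]), 0.33, array([ 0.433, -0.17 ]))]
scene jar [(array([230., 331.]), 0.8, array([0.759, 0.102]))]
```

View pics/top0.png

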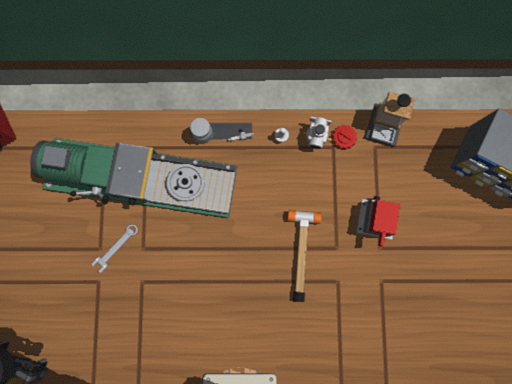

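View pics/scene0.png

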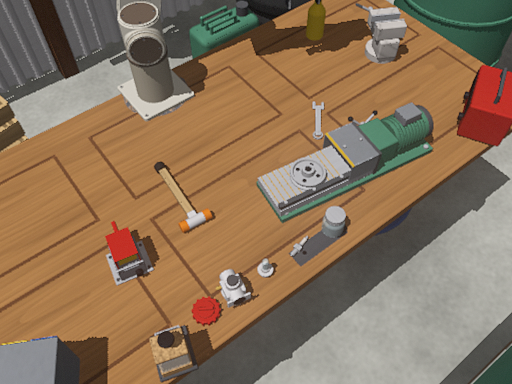

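```bash
python3 - <<'E'
from h import *
for c in("top","scene"):
    p=cv2.imread(f"pics/{c}0.png");d=np.load(f"pics/{c}0.npy");P=cloud(c,d);hsv=cv2.cvtColor(p,cv2.COLOR_BGR2HSV)
    X,Y,Zz=P[...,0],P[...,1],P[...,2]
    def rect(m,n):
        q=P[m][:,:2].astype(np.float32)
        if len(q)<5: print(c,n,len(q));return
        r=cv2.minAreaRect(q*1000); print(c,n,len(q),np.round(r[0]),np.round(r[1]),round(r[2],1),"z",np.round(np.percentile(P[m][:,2],[5,50,95]),3),"mean",np.round(q.mean(0),3))
    dr=(X>.45)&(X<.75)&(Y>-.1)&(Y<.5)
    rect(dr&(abs(Zz-.05)<.005),"plate")
    rect(dr&(abs(Zz-.113)<.006)&(Y>.15),"hoodroof")
    rect(dr&(abs(Zz-.068)<.004)&(Y<.23),"fence18")
    rect(dr&(abs(Zz-.072)<.003)&(Y<.23)&(X<.64),"rim")
    rect(dr&(abs(Zz-.084)<.003)&(Y<.2)&(X<.64),"hub")
    hm=(X>.2)&(X<.6)&(Y>-.26)&(Y<-.09)
    rect(hm&(Zz>.01),"hammer"); 
    rect(hm&(Zz>.012)&(X<.48),"handle"); 
    o=hm&(hsv[...,0]<14)&(hsv[...,1]>200)&(hsv[...,2]>170);rect(o&(Zz>.01),"orange")
    sb=(X>.35)&(X<.65)&(Y>-.5)&(Y<-.28)
    rect(sb&(abs(Zz-.098)<.004),"guardtop")
    rect(sb&(Zz>.06)&(X<.455),"tab")
    q=P[hm&(Zz>.012)][:,:2]; 
    v=np.linalg.svd(q-q.mean(0))[2][0];print("hammer axis",v)
E
cat > /dev/null; python3 -c "
import cv2;a=cv2.imread('pics/top0.png')[100:310,20:420];cv2.imwrite('pics/top0c.png',cv2.resize(a,(800,420),interpolation=2))"
```

```text
top plate 2410 [652. 190.] [356. 221.] 83.0 z [0.047 0.051 0.054] mean [0.594 0.133]
top hoodroof 3306 [630. 371.] [268. 157.] 81.2 z [0.108 0.113 0.117] mean [0.632 0.331]
top fence18 1021 [653. 130.] [163. 182.] 34.3 z [0.065 0.068 0.072] mean [0.624 0.136]
top rim 347 [597. 105.] [183.  85.] 90.0 z [0.069 0.072 0.074] mean [0.597 0.144]
top hub 87 [602. 146.] [33. 32.] 3.3 z [0.081 0.084 0.086] mean [0.602 0.146]
top hammer 1069 [ 428. -160.] [110. 277.] 72.1 z [0.021 0.027 0.034] mean [ 0.429 -0.171]
top handle 651 [ 382. -169.] [ 31. 197.] 83.6 z [0.021 0.027 0.032] mean [ 0.377 -0.166]
top orange 29 [ 513. -179.] [82. 22.] 84.7 z [0.027 0.03  0.036] mean [ 0.515 -0.181]
top guardtop 693 [ 487. -380.] [ 61. 117.] 78.9 z [0.095 0.099 0.102] mean [ 0.5   -0.382]
top tab 63 [ 443. -371.] [12. 26.] 74.8 z [0.077 0.095 0.099] mean [ 0.443 -0.369]
hammer axis [-0.99560646  0.09363641]
scene plate 1909 [666. 253.] [487. 217.] 81.4 z [0.046 0.049 0.053] mean [0.606 0.143]
scene hoodroof 2091 [627. 361.] [152. 272.] 0.8 z [0.108 0.111 0.116] mean [0.638 0.325]
scene fence18 797 [655. 130.] [164. 190.] 34.5 z [0.064 0.067 0.071] mean [0.632 0.133]
scene rim 180 [597. 143.] [ 83. 100.] 4.0 z [0.069 0.071 0.074] mean [0.596 0.144]
scene hub 48 [607. 145.] [31. 31.] 49.5 z [0.081 0.083 0.085] mean [0.606 0.145]
scene hammer 912 [ 408. -169.] [ 91. 250.] 84.5 z [0.015 0.025 0.031] mean [ 0.443 -0.174]
scene handle 484 [ 382. -170.] [ 32. 198.] 83.1 z [0.017 0.024 0.029] mean [ 0.382 -0.169]
scene orange 6 [ 526. -184.] [91. 19.] 70.9 z [0.014 0.022 0.024] mean [ 0.522 -0.182]
scene guardtop 652 [ 491. -381.] [ 60. 115.] 78.6 z [0.094 0.097 0.1  ] mean [ 0.506 -0.384]
scene tab 33 [ 443. -372.] [10. 24.] 79.5 z [0.089 0.093 0.097] mean [ 0.444 -0.372]
hammer axis [ 0.99634011 -0.08547736]
```

Call:
arm_command(
  translation=[
    [-46.7,-48.4,4.5],
    [-46.7,-48.4,4.5],
    [-46.7,-48.4,4.5],
    [-46.7,-48.4,4.5],
    [-46.7,-48.4,4.5],
  ],
  turn=[-0.3,-0.3,-0.3,-0.3,-0.3],
  hand=[0,0,0,0,0],
)

```text
clock: 2.02
eef_pos: [0.2677, 0.2686, 0.2315]
tool_rot: [0.048, 0.999, 0.0, 0.0]
ft_force: [1.4, -1.1, -0.4]
grip_width: 0.0854
```

```bash
cat >> h.py <<'E'
def go(x,y,z,ang):
    "shift (cm) and turn to reach TCP xyz with tool-y at ang deg"
    o=get_obs();M=R.from_quat(o["tool_rot"]).as_matrix()
    a=np.degrees(np.arctan2(M[1,1],M[0,1]));
    t=-np.radians((ang-a+90)%180-90)
    s=M.T@(np.array([x,y,z])-o["eef_pos"])*100
    print("t",round(float(o["clock"]),2),"pos",np.round(o["eef_pos"],4),"yang",round(a,2),"F",np.round(o["ft_force"],1),"w",round(float(o["grip_width"]),4),"-> shift",np.round(s,2),"turn",round(t,3),"tilt",np.round(M[:2,2],3))
E
python3 -c "
from h import *
go(.437,-.167,.2,84.8)"
```

```text
t 2.02 pos [0.2677 0.2686 0.2315] yang 84.54 F [ 1.4 -1.1 -0.4] w 0.0854 -> shift [-21.   -41.75   3.15] turn -0.005 tilt [0. 0.]
```

Call:
arm_command(
  translation=[
    [-21,-41.75,3.1],
    [-21,-41.75,3.1],
    [-21,-41.75,3.1],
    [-21,-41.75,3.1],
    [-21,-41.75,3.1],
  ],
  turn=[-0.005,-0.005,-0.005,-0.005,-0.005],
  hand=[0,0,0,0,0],
)

```text
clock: 2.43
eef_pos: [0.3429, 0.0744, 0.2182]
tool_rot: [0.046, 0.999, 0.0, 0.001]
ft_force: [1.5, 0.8, -0.4]
grip_width: 0.0851
```

Call:
arm_command(
  translation=[
    [-11.7,-23.2,1.7],
    [-11.7,-23.2,1.7],
    [-11.7,-23.2,1.7],
    [-11.7,-23.2,1.7],
    [-11.7,-23.2,1.7],
  ],
  turn=[0,0,0,0,0],
  hand=[0,0,0,0,0],
)

```text
clock: 2.85
eef_pos: [0.4191, -0.1194, 0.2044]
tool_rot: [0.046, 0.999, 0.0, 0.0]
ft_force: [0.5, 1.4, 0.1]
grip_width: 0.0851
```

Call:
arm_command(
  translation=[
    [-2.3,-4.7,0.3],
    [-2.3,-4.7,0.3],
    [-2.3,-4.7,0.3],
  ],
  turn=[0,0,0],
  hand=[0,0,0],
)

```text
clock: 3.1
eef_pos: [0.4381, -0.1688, 0.2007]
tool_rot: [0.048, 0.999, -0.0, -0.0]
ft_force: [-0.3, 0.0, -0.2]
grip_width: 0.0852
```

Run:
```python
from h import *
p,d=snap("wrist","w1")
for n,z in(("hammer_grip",.016),("hammer",0)):
    print(n,[(np.round(q["location"]),round(q["conf"],2),np.round(ray("wrist",q["location"],z),4)) for q in spot_point("wrist",n)[:2]])
P=cloud("wrist",d);m=(P[...,2]>.013)&(P[...,2]<.035)&(P[...,0]<.487)&(P[...,0]>.3)&(abs(P[...,1]+.17)<.05)
q=P[m];print(len(q));q=q[:,:2]
if len(q)>20:
    v=np.linalg.svd(q-q.mean(0),full_matrices=False)[2][0];print("axis",v,q.mean(0))
    r=cv2.minAreaRect((q*1000).astype(np.float32));print(r)
go(.437,-.167,.021,84.8)
```

```text
hammer_grip [(array([177., 255.]), 0.86, array([ 0.4462, -0.1678,  0.016 ]))]
hammer [(array([221., 252.]), 0.87, array([ 0.5125, -0.1773,  0.    ]))]
3384
axis [ 0.99637102 -0.08511633] [ 0.38256828 -0.16493498]
((393.5176696777344, -163.93463134765625), (29.741403579711914, 188.9477081298828), 86.5097427368164)
t 3.25 pos [ 0.4368 -0.1651  0.2011] yang 84.77 F [ 0.1  0.8 -0.3] w 0.0854 -> shift [-0.06 -0.2  18.01] turn -0.001 tilt [-0.001  0.001]
```

View pics/w1.png

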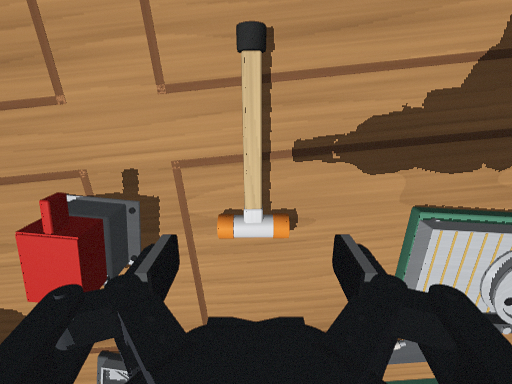

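Call:
arm_command(
  translation=[
    [-0.1,0.3,18.3],
    [-0.1,0.3,18.3],
    [-0.1,0.3,18.3],
    [-0.1,0.3,18.3],
    [-0.1,0.3,18.3],
  ],
  turn=[0,0,0,0,0],
  hand=[0,0,0,0,0],
)

```text
clock: 3.67
eef_pos: [0.4347, -0.1598, 0.0142]
tool_rot: [0.044, 0.999, 0.001, -0.004]
ft_force: [-2.1, 0.2, 0.7]
grip_width: 0.0854
```

```bash
python3 -c "
from h import *
go(.438,-.169,.018,84.8)"
```

```text
t 3.67 pos [ 0.4347 -0.1598  0.0142] yang 84.91 F [-2.1  0.2  0.7] w 0.0854 -> shift [-0.4  -0.89 -0.39] turn 0.002 tilt [-0.007  0.003]
```

Call:
arm_command(
  translation=[
    [-0.2,-0.7,-0.1],
    [-0.2,-0.7,-0.1],
    [-0.2,-0.7,-0.1],
  ],
  turn=[0,0,0],
  hand=[0,0,0],
)

```text
clock: 3.92
eef_pos: [0.4418, -0.1704, 0.0211]
tool_rot: [0.045, 0.999, -0.001, 0.002]
ft_force: [-0.0, -0.3, -0.5]
grip_width: 0.0854
```

```bash
python3 -c "
from h import *
go(.438,-.169,.018,84.8)"
```

```text
t 3.92 pos [ 0.4418 -0.1704  0.0211] yang 84.79 F [-0.  -0.3 -0.5] w 0.0854 -> shift [0.39 0.11 0.31] turn -0.0 tilt [ 0.003 -0.001]
```

Call:
arm_command(
  translation=[
    [0.2,0.1,0.1],
    [0.2,0.1,0.1],
    [0.2,0.1,0.1],
    [0.2,0.1,0.1],
    [0.2,0.1,0.1],
  ],
  turn=[0,0,0,0,0],
  hand=[0,0,0.5,1,1],
)

```text
clock: 4.33
eef_pos: [0.4385, -0.1693, 0.0188]
tool_rot: [0.046, 0.999, -0.0, 0.001]
ft_force: [-0.5, -0.3, 0.2]
grip_width: 0.0514
```

Call:
arm_command(
  translation=[
    [0,0,0],
    [0,0,0],
    [0,0,0],
    [0,0,0],
    [0,0,0],
  ],
  turn=[0,0,0,0,0],
  hand=[1,1,1,1,1],
)

```text
clock: 4.75
eef_pos: [0.4384, -0.1696, 0.0186]
tool_rot: [0.046, 0.999, -0.0, 0.0]
ft_force: [-1.5, -1.1, 5.0]
grip_width: 0.0209
```

```bash
python3 -c "
from h import *
go(.438,-.169,.2,84.8)"
```

```text
t 4.75 pos [ 0.4384 -0.1696  0.0186] yang 84.71 F [-1.5 -1.1  5. ] w 0.0209 -> shift [  0.03   0.04 -18.14] turn -0.002 tilt [ 0.001 -0.001]
```

Call:
arm_command(
  translation=[
    [0,0,-3],
    [0,0,-7],
    [0,0,-11],
    [0,0,-15],
    [0,0,-18],
  ],
  turn=[0,0,0,0,0],
  hand=[1,1,1,1,1],
)

```text
clock: 5.17
eef_pos: [0.438, -0.1688, 0.2004]
tool_rot: [0.046, 0.999, 0.0, 0.0]
ft_force: [0.7, -0.8, -3.0]
grip_width: 0.0205
```

Call:
arm_command(
  translation=[
    [-1,4,0],
    [-2,8,0],
    [-3,12,0],
    [-4,16,0],
    [-4,20,0],
  ],
  turn=[0,0,0,0,0],
  hand=[1,1,1,1,1],
)

```text
clock: 5.58
eef_pos: [0.497, 0.0284, 0.1971]
tool_rot: [0.046, 0.999, 0.0, -0.0]
ft_force: [1.1, 0.1, -3.5]
grip_width: 0.0209
```

Call:
arm_command(
  translation=[
    [0,0,0],
    [0,0,0],
    [0,0,0],
  ],
  turn=[0,0,0],
  hand=[1,1,1],
)

```text
clock: 5.83
eef_pos: [0.4952, 0.0266, 0.197]
tool_rot: [0.045, 0.999, -0.0, -0.002]
ft_force: [-0.5, -0.2, -3.6]
grip_width: 0.0211
```

Run:
```python
from h import *
go(.48,.04,.2,82)
p,d=snap("wrist","w2")
for n,z in(("plate",.05),("hood_mouth",.05),("pulley",.05),("drill",0)):
    print(n,[(np.round(q["location"]),round(q["conf"],2),np.round(ray("wrist",q["location"],z),4)) for q in spot_point("wrist",n)[:2]])
P=cloud("wrist",d);X,Y,Z=P[...,0],P[...,1],P[...,2]
for n,m in(("hub",abs(Z-.084)<.003),("rim",abs(Z-.072)<.003),("plate",abs(Z-.05)<.003)):
    m=m&(X>.5)&(X<.7)&(Y>-.05)&(Y<.3); q=P[m];print(n,len(q),np.round(cv2.minAreaRect((q[:,:2]*1000).astype(np.float32)),1) if 0 else cv2.minAreaRect((q[:,:2]*1000).astype(np.float32)) if len(q)>9 else "")
# near edge of plate: min x in y bins
for nm,zz,f in(("plate",.05,np.min),):
    m=(abs(Z-zz)<.004)&(X>.5)&(X<.6)&(Y<.3)&(Y>-.03)
    q=P[m]; b=np.arange(-.02,.25,.02);out=[]
    for i in b:
        s=q[(q[:,1]>=i)&(q[:,1]<i+.02)]
        if len(s)>5: j=s[:,0].argsort()[2]; out.append(s[j,[1,0]])
    out=np.array(out);print(np.round(out,3).tolist())
```

```text
t 5.83 pos [0.4952 0.0266 0.197 ] yang 84.81 F [-0.5 -0.2 -3.6] w 0.0211 -> shift [ 1.64  1.2  -0.3 ] turn 0.049 tilt [-0.003 -0.   ]
plate []
hood_mouth [(array([259., 443.]), 0.65, array([0.6177, 0.2381, 0.05  ]))]
pulley [(array([254., 363.]), 0.97, array([0.6025, 0.1422, 0.05  ]))]
drill []
hub 737 ((608.7030029296875, 197.1070098876953), (142.18858337402344, 144.57608032226562), 80.54379272460938)
rim 2483 ((605.3765258789062, 158.66952514648438), (240.76116943359375, 150.33108520507812), 83.70913696289062)
plate 8796 ((600.7855224609375, 161.32470703125), (249.89456176757812, 118.62910461425781), 81.15421295166016)
[[0.047, 0.526], [0.06, 0.528], [0.083, 0.531], [0.105, 0.534], [0.12, 0.537], [0.144, 0.541], [0.161, 0.544], [0.184, 0.547], [0.204, 0.55], [0.221, 0.553], [0.249, 0.555]]
```

View pics/w2.png

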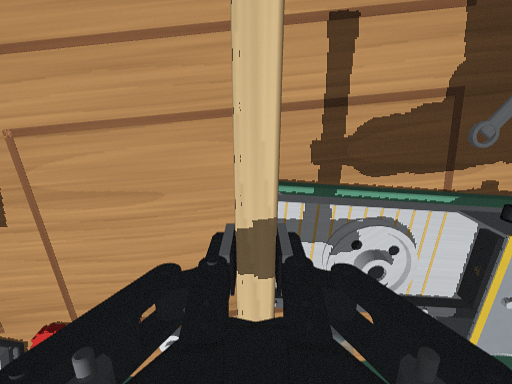

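Call:
arm_command(
  translation=[
    [-1.4,2.15,3],
    [-1.4,2.15,6],
    [-1.4,2.15,8],
    [-1.4,2.15,8],
    [-1.4,2.15,8],
  ],
  turn=[0.066,0.066,0.066,0.066,0.066],
  hand=[1,1,1,1,1],
)

```text
clock: 6.5
eef_pos: [0.5111, 0.0456, 0.1174]
tool_rot: [0.08, 0.997, -0.0, -0.002]
ft_force: [0.2, -0.4, -3.7]
grip_width: 0.0206
```

Call:
arm_command(
  translation=[
    [0,0,0],
    [0,0,0],
    [0,0,0],
  ],
  turn=[0,0,0],
  hand=[1,1,1],
)

```text
clock: 6.75
eef_pos: [0.5136, 0.0464, 0.1202]
tool_rot: [0.079, 0.997, 0.0, 0.002]
ft_force: [0.3, -0.3, -4.5]
grip_width: 0.0203
```

Run:
```python
from h import *
go(.511,.047,.0725,81)
p,d=snap("top","t2")
P=cloud("top",d);X,Y,Z=P[...,0],P[...,1],P[...,2]
cv2.imwrite("pics/t2c.png",cv2.resize(p[130:280,120:320,::-1],(800,600),interpolation=cv2.INTER_CUBIC))
p,d=snap("scene","s2");cv2.imwrite("pics/s2c.png",cv2.resize(p[90:240,200:400,::-1],(800,600),interpolation=cv2.INTER_CUBIC))
for c in("top","scene"): print(spot_point(c,"hammer")[:1],spot_point(c,"pulley")[:1])
```

```text
t 6.75 pos [0.5136 0.0464 0.1202] yang 80.93 F [ 0.3 -0.3 -4.5] w 0.0203 -> shift [0.28 0.02 4.76] turn -0.001 tilt [0.004 0.   ]
[{'location': [246.1, 118.4], 'conf': 0.6}] [{'location': [185.3, 186.2], 'conf': 0.53}]
[{'location': [181.3, 273.6], 'conf': 0.93}] [{'location': [176.0, 307.4], 'conf': 0.8}]
```

View pics/s2c.png

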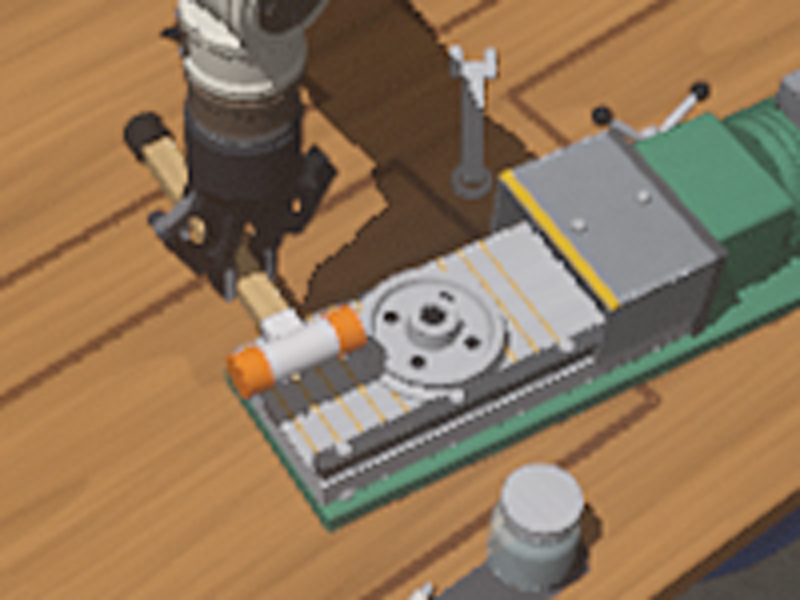

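Call:
arm_command(
  translation=[
    [0.1,0,1.5],
    [0.1,0,3],
    [0.1,0,4],
    [0.1,0,4.7],
    [0.1,0,4.7],
  ],
  turn=[0,0,0,0,0],
  hand=[1,1,1,1,1],
)

```text
clock: 7.47
eef_pos: [0.51, 0.0466, 0.0696]
tool_rot: [0.079, 0.997, -0.0, -0.002]
ft_force: [-0.2, -0.8, -4.0]
grip_width: 0.0205
```

Call:
arm_command(
  translation=[
    [0,0,0],
    [0,0,0],
    [0,0,0],
  ],
  turn=[0,0,0],
  hand=[1,1,1],
)

```text
clock: 7.72
eef_pos: [0.5119, 0.0467, 0.072]
tool_rot: [0.079, 0.997, 0.0, 0.001]
ft_force: [-0.7, 0.9, -3.7]
grip_width: 0.0206
```

Call:
arm_command(
  translation=[
    [0,0.6,0],
    [0,1.2,0],
    [0,1.8,0],
    [0,2.3,0],
    [0,2.7,0],
  ],
  turn=[0,0,0,0,0],
  hand=[1,1,1,1,1],
)

```text
clock: 8.13
eef_pos: [0.5156, 0.073, 0.0715]
tool_rot: [0.079, 0.997, -0.001, 0.0]
ft_force: [-0.3, -5.4, -0.9]
grip_width: 0.021
```

Call:
arm_command(
  translation=[
    [0,0,0],
    [0,-0.6,0],
    [0,-1.5,0],
    [0,-1.5,0],
    [0,-1.5,0],
  ],
  turn=[0,0,0,0,0],
  hand=[1,1,1,1,1],
)

```text
clock: 8.55
eef_pos: [0.5128, 0.0581, 0.0711]
tool_rot: [0.079, 0.997, 0.0, -0.0]
ft_force: [-0.9, 0.3, -3.4]
grip_width: 0.0205
```

```bash
cat >> h.py <<'E'
U=np.array([np.cos(np.radians(81.4)),np.sin(np.radians(81.4))]);V=np.array([U[1],-U[0]])
def hubpos():
    "pulley position from hub top in top & scene clouds, relative along drill y / x"
    for c in("top","scene"):
        p,d=camera(c);P=cloud(c,d);X,Y,Z=P[...,0],P[...,1],P[...,2]
        q=P[(abs(Z-.084)<.003)&(X>.57)&(X<.65)&(Y>.1)&(Y<.3)][:,:2]
        if len(q)>8:
            r=np.array(cv2.minAreaRect((q*1000).astype(np.float32))[0])/1000
            m=np.median(q,axis=0); print(c,len(q),"hub along",np.round([r@U,m@U],4),"across",np.round([r@V,m@V],4))
        for l in spot_point(c,"pulley")[:1]:
            r=ray(c,l["location"],.05)[:2];print(c,"net along",round(r@U,4),"across",round(r@V,4),round(l["conf"],2))
E
python3 - <<'E'
from h import *
go(.511,.047,.0725,81)
hubpos()
for s in("top","scene"):
    d=np.load(f"pics/{s}0.npy");P=cloud(s,d);X,Y,Z=P[...,0],P[...,1],P[...,2]
    q=P[(abs(Z-.084)<.003)&(X>.57)&(X<.65)&(Y>.1)&(Y<.3)][:,:2];r=np.median(q,axis=0);print("start",s,len(q),r@U,r@V)
E
```

```text
t 8.55 pos [0.5128 0.0581 0.0711] yang 80.9 F [-0.9  0.3 -3.4] w 0.0205 -> shift [-0.   -1.12 -0.14] turn -0.002 tilt [-0.001  0.001]
top net along 0.2358 across 0.5761 0.78
scene 54 hub along [0.2444 0.2468] across [0.577  0.5797]
scene net along 0.2413 across 0.5739 0.87
start top 87 0.23487371528711562 0.5732372789762613
start scene 48 0.23399522119281246 0.5770831772484213
```

Call:
arm_command(
  translation=[
    [0,0.8,0],
    [0,1.5,0],
    [0,2.1,0],
    [0,2.7,0],
    [0,3.1,0],
  ],
  turn=[0,0,0,0,0],
  hand=[1,1,1,1,1],
)

```text
clock: 9.17
eef_pos: [0.5181, 0.0895, 0.0712]
tool_rot: [0.079, 0.997, -0.001, 0.0]
ft_force: [-0.3, -4.4, -2.6]
grip_width: 0.021
```

Call:
arm_command(
  translation=[
    [0,0,0],
    [0,-0.6,0],
    [0,-1.5,0],
    [0,-1.5,0],
    [0,-1.5,0],
  ],
  turn=[0,0,0,0,0],
  hand=[1,1,1,1,1],
)

```text
clock: 9.58
eef_pos: [0.5154, 0.0738, 0.0712]
tool_rot: [0.079, 0.997, 0.0, -0.0]
ft_force: [-0.4, 0.4, -3.1]
grip_width: 0.0206
```

Call:
arm_command(
  translation=[
    [0,0.8,0],
    [0,1.5,0],
    [0,2.1,0],
    [0,2.6,0],
    [0,3.0,0],
  ],
  turn=[0,0,0,0,0],
  hand=[1,1,1,1,1],
)

```text
clock: 10.0
eef_pos: [0.5204, 0.1041, 0.0713]
tool_rot: [0.079, 0.997, -0.001, 0.0]
ft_force: [-0.7, -4.8, -2.3]
grip_width: 0.0207
```

Call:
arm_command(
  translation=[
    [0,0,0],
    [0,-0.6,0],
    [0,-1.5,0],
    [0,-1.5,0],
    [0,-1.5,0],
  ],
  turn=[0,0,0,0,0],
  hand=[1,1,1,1,1],
)

```text
clock: 10.42
eef_pos: [0.5177, 0.0887, 0.0712]
tool_rot: [0.079, 0.997, 0.0, -0.0]
ft_force: [-0.6, -0.3, -3.8]
grip_width: 0.0208
```

Run:
```python
from h import *
go(.511,.047,.0725,81)
o=get_obs();print("along",o["eef_pos"][:2]@U,"across",o["eef_pos"][:2]@V)
hubpos()
p,d=snap("scene","s3");cv2.imwrite("pics/s3c.png",cv2.resize(p[90:240,200:400,::-1],(800,600),interpolation=cv2.INTER_CUBIC))
```

```text
t 10.42 pos [0.5177 0.0887 0.0712] yang 80.91 F [-0.6 -0.3 -3.8] w 0.0208 -> shift [ 0.01 -4.22 -0.13] turn -0.002 tilt [-0.     0.001]
along 0.16510857096414885 across 0.49865133618067287
top net along 0.27 across 0.5696 0.76
scene 80 hub along [0.2408 0.2664] across [0.578  0.5747]
scene net along 0.1997 across 0.7521 0.68
```

View pics/s3c.png

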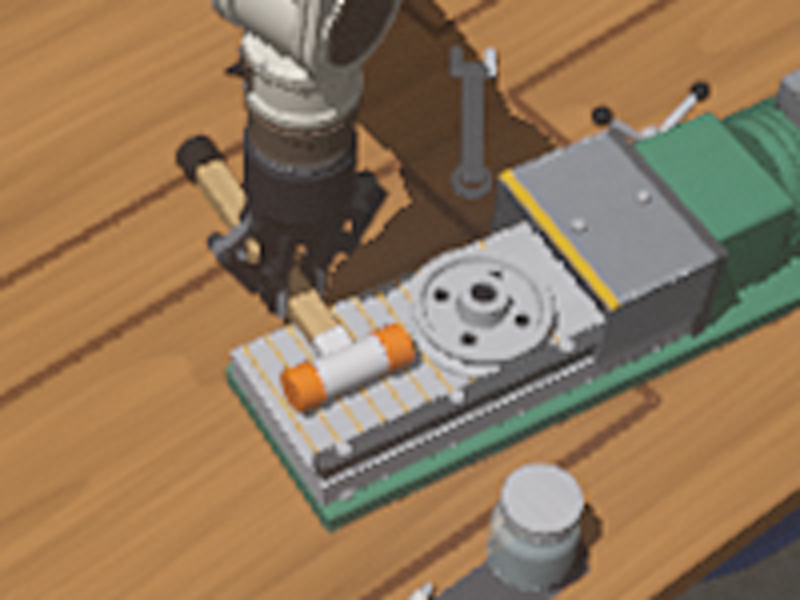

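Call:
arm_command(
  translation=[
    [0,0.8,0],
    [0,1.5,0],
    [0,2.1,0],
    [0,2.6,0],
    [0,3.0,0],
  ],
  turn=[0,0,0,0,0],
  hand=[1,1,1,1,1],
)

```text
clock: 11.08
eef_pos: [0.5227, 0.1189, 0.0712]
tool_rot: [0.079, 0.997, -0.001, 0.0]
ft_force: [-0.2, -4.9, -2.9]
grip_width: 0.0207
```

Call:
arm_command(
  translation=[
    [0,0,0],
    [0,-0.6,0],
    [0,-1,0],
    [0,-1,0],
    [0,-1,0],
  ],
  turn=[0,0,0,0,0],
  hand=[1,1,1,1,1],
)

```text
clock: 11.5
eef_pos: [0.521, 0.1088, 0.0712]
tool_rot: [0.079, 0.997, 0.0, -0.0]
ft_force: [-0.4, -0.3, -3.9]
grip_width: 0.0206
```

Call:
arm_command(
  translation=[
    [0,0.5,0],
    [0,0.9,0],
    [0,1.0,0],
    [0,1.1,0],
    [0,1.2,0],
  ],
  turn=[0,0,0,0,0],
  hand=[1,1,1,1,1],
)

```text
clock: 11.92
eef_pos: [0.5228, 0.1201, 0.0713]
tool_rot: [0.079, 0.997, -0.001, -0.0]
ft_force: [-1.5, -5.1, -1.0]
grip_width: 0.0206
```

Steps of 2.5 mm now, checking force each time.

Call:
arm_command(
  translation=[
    [0,0.05,0],
    [0,0.1,0],
    [0,0.15,0],
    [0,0.2,0],
    [0,0.25,0],
  ],
  turn=[0,0,0,0,0],
  hand=[1,1,1,1,1],
)

```text
clock: 12.33
eef_pos: [0.5232, 0.122, 0.0713]
tool_rot: [0.08, 0.997, -0.001, -0.0]
ft_force: [-0.3, -5.1, -1.7]
grip_width: 0.0209
```

Call:
arm_command(
  translation=[
    [0,0.05,0],
    [0,0.1,0],
    [0,0.15,0],
    [0,0.2,0],
    [0,0.25,0],
  ],
  turn=[0,0,0,0,0],
  hand=[1,1,1,1,1],
)

```text
clock: 12.75
eef_pos: [0.5236, 0.1244, 0.0713]
tool_rot: [0.08, 0.997, -0.001, -0.0]
ft_force: [-0.3, -5.1, -2.1]
grip_width: 0.021
```

Call:
arm_command(
  translation=[
    [0,0.05,0],
    [0,0.1,0],
    [0,0.15,0],
    [0,0.2,0],
    [0,0.25,0],
  ],
  turn=[0,0,0,0,0],
  hand=[1,1,1,1,1],
)

```text
clock: 13.17
eef_pos: [0.5241, 0.1269, 0.0713]
tool_rot: [0.08, 0.997, -0.001, 0.0]
ft_force: [-0.5, -5.4, -1.0]
grip_width: 0.0204
```

Call:
arm_command(
  translation=[
    [0,0.05,0],
    [0,0.1,0],
    [0,0.15,0],
    [0,0.2,0],
    [0,0.25,0],
  ],
  turn=[0,0,0,0,0],
  hand=[1,1,1,1,1],
)

```text
clock: 13.58
eef_pos: [0.5244, 0.1293, 0.0713]
tool_rot: [0.08, 0.997, -0.001, -0.0]
ft_force: [-0.8, -5.6, -1.9]
grip_width: 0.0207
```

Call:
arm_command(
  translation=[
    [0,0.05,0],
    [0,0.1,0],
    [0,0.15,0],
    [0,0.2,0],
    [0,0.25,0],
  ],
  turn=[0,0,0,0,0],
  hand=[1,1,1,1,1],
)

```text
clock: 14.0
eef_pos: [0.5248, 0.1318, 0.0713]
tool_rot: [0.08, 0.997, -0.001, -0.0]
ft_force: [-0.6, -5.3, -2.3]
grip_width: 0.0206
```

Draw back, then continue the gentle steps.

Call:
arm_command(
  translation=[
    [0,-0.5,0],
    [0,-1,0],
    [0,-1,0],
    [0,-1,0],
    [0,-0.5,0],
  ],
  turn=[0,0,0,0,0],
  hand=[1,1,1,1,1],
)

```text
clock: 14.42
eef_pos: [0.524, 0.1278, 0.0712]
tool_rot: [0.079, 0.997, 0.0, -0.0]
ft_force: [0.1, 0.5, -3.9]
grip_width: 0.0209
```

Call:
arm_command(
  translation=[
    [0,0.3,0],
    [0,0.5,0],
    [0,0.6,0],
    [0,0.65,0],
    [0,0.7,0],
  ],
  turn=[0,0,0,0,0],
  hand=[1,1,1,1,1],
)

```text
clock: 14.83
eef_pos: [0.5252, 0.1346, 0.0712]
tool_rot: [0.079, 0.997, -0.001, -0.0]
ft_force: [-1.1, -4.4, -1.8]
grip_width: 0.021
```

Call:
arm_command(
  translation=[
    [0,0.05,0],
    [0,0.1,0],
    [0,0.15,0],
    [0,0.2,0],
    [0,0.25,0],
  ],
  turn=[0,0,0,0,0],
  hand=[1,1,1,1,1],
)

```text
clock: 15.25
eef_pos: [0.5256, 0.1375, 0.0712]
tool_rot: [0.079, 0.997, -0.0, -0.0]
ft_force: [-0.4, -3.8, -2.0]
grip_width: 0.0205
```

Call:
arm_command(
  translation=[
    [0,0.05,0],
    [0,0.1,0],
    [0,0.15,0],
    [0,0.2,0],
    [0,0.25,0],
  ],
  turn=[0,0,0,0,0],
  hand=[1,1,1,1,1],
)

```text
clock: 15.67
eef_pos: [0.5254, 0.1382, 0.0711]
tool_rot: [0.08, 0.997, -0.002, -0.0]
ft_force: [-2.4, -9.8, -0.2]
grip_width: 0.0207
```

Call:
arm_command(
  translation=[
    [0,0.05,0],
    [0,0.1,0],
    [0,0.15,0],
    [0,0.15,0],
    [0,0.15,0],
  ],
  turn=[0,0,0,0,0],
  hand=[1,1,1,1,1],
)

```text
clock: 16.08
eef_pos: [0.5253, 0.1386, 0.071]
tool_rot: [0.081, 0.997, -0.003, -0.001]
ft_force: [-2.0, -11.1, 0.5]
grip_width: 0.0208
```

Call:
arm_command(
  translation=[
    [0,0.05,0],
    [0,0.1,0],
    [0,0.1,0],
    [0,0.1,0],
    [0,0.1,0],
  ],
  turn=[0,0,0,0,0],
  hand=[1,1,1,1,1],
)

```text
clock: 16.5
eef_pos: [0.5252, 0.1389, 0.071]
tool_rot: [0.081, 0.997, -0.004, -0.001]
ft_force: [-3.4, -13.4, 1.4]
grip_width: 0.0208
```

Call:
arm_command(
  translation=[
    [0,-1,0],
    [0,-3,0],
    [0,-6,-1],
    [0,-8,-4],
    [0,-8,-8],
  ],
  turn=[0,0,0,0,0],
  hand=[1,1,1,1,1],
)

```text
clock: 16.92
eef_pos: [0.5102, 0.0612, 0.1486]
tool_rot: [0.08, 0.997, -0.0, -0.005]
ft_force: [1.4, 0.9, -3.7]
grip_width: 0.0207
```

Call:
arm_command(
  translation=[
    [0,-4,0],
    [0,-8,0],
    [0,-12,0],
    [1,-15,0],
    [2,-18,0],
  ],
  turn=[0,0,0,0,0],
  hand=[1,1,1,1,1],
)

```text
clock: 17.33
eef_pos: [0.4665, -0.1117, 0.1516]
tool_rot: [0.078, 0.997, 0.001, 0.001]
ft_force: [-0.0, -0.7, -3.6]
grip_width: 0.0204
```

Run:
```python
from h import *
go(.4384,-.1696,.0206,84.8)
p,d=snap("top","t4");hubpos()
cv2.imwrite("pics/t4c.png",cv2.resize(p[120:270,100:300,::-1],(800,600),interpolation=cv2.INTER_CUBIC))
```

```text
t 17.33 pos [ 0.4665 -0.1117  0.1516] yang 81.05 F [-0.  -0.7 -3.6] w 0.0204 -> shift [ 1.91 -6.19 13.08] turn -0.065 tilt [0.003 0.002]
top 88 hub along [0.3083 0.3085] across [0.5745 0.5732]
top net along 0.3062 across 0.5724 0.98
scene 53 hub along [0.3068 0.3068] across [0.5773 0.58  ]
scene net along 0.304 across 0.5829 0.8
```

View pics/t4c.png

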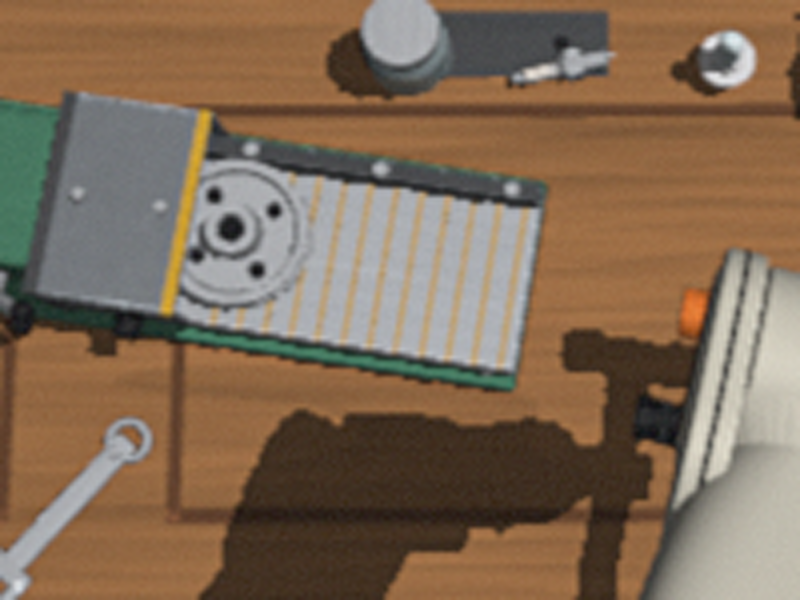

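Call:
arm_command(
  translation=[
    [1.9,-3,3],
    [1.9,-6.2,6],
    [1.9,-6.2,9],
    [1.9,-6.2,10.5],
    [1.9,-6.2,11.5],
  ],
  turn=[-0.065,-0.065,-0.065,-0.065,-0.065],
  hand=[1,1,1,1,1],
)

```text
clock: 18.0
eef_pos: [0.4366, -0.1677, 0.0338]
tool_rot: [0.045, 0.999, 0.001, -0.001]
ft_force: [-0.9, 1.1, -4.2]
grip_width: 0.0208
```

Call:
arm_command(
  translation=[
    [0,0,0],
    [0,0,0.5],
    [0,0,1.0],
    [0,0,1.3],
    [0,0,1.5],
  ],
  turn=[0,0,0,0,0],
  hand=[1,1,1,1,1],
)

```text
clock: 18.42
eef_pos: [0.4381, -0.1691, 0.0215]
tool_rot: [0.046, 0.999, -0.0, 0.001]
ft_force: [-0.0, -0.5, -3.5]
grip_width: 0.0207
```

Run:
```python
from h import *
go(.4384,-.1696,.0186,84.8)
```

```text
t 18.42 pos [ 0.4381 -0.1691  0.0215] yang 84.74 F [-0.  -0.5 -3.5] w 0.0207 -> shift [-0.04 -0.05  0.29] turn -0.001 tilt [ 0.001 -0.   ]
```

Call:
arm_command(
  translation=[
    [0,0,0.15],
    [0,0,0.3],
    [0,0,0.3],
    [0,0,0.3],
    [0,0,0.3],
  ],
  turn=[0,0,0,0,0],
  hand=[1,1,1,0.5,0.5],
)

```text
clock: 18.83
eef_pos: [0.4381, -0.1698, 0.0188]
tool_rot: [0.046, 0.999, -0.0, 0.001]
ft_force: [-0.1, 0.4, 0.2]
grip_width: 0.0428
```

Call:
arm_command(
  translation=[
    [0,0,0],
    [0,0,0],
    [0,0,0],
    [0,0,0],
    [0,0,-3],
  ],
  turn=[0,0,0,0,0],
  hand=[0,0,0,0,0],
)

```text
clock: 19.25
eef_pos: [0.4333, -0.1679, 0.0442]
tool_rot: [0.046, 0.999, 0.002, -0.005]
ft_force: [0.1, -0.2, 0.1]
grip_width: 0.0854
```

Call:
arm_command(
  translation=[
    [0,0,-4],
    [0,0,-8],
    [0,0,-12],
    [0,-4,-14],
    [0,-8,-14],
  ],
  turn=[0,0,0,0,0],
  hand=[0,0,0,0,0],
)

```text
clock: 19.67
eef_pos: [0.4333, -0.2485, 0.1942]
tool_rot: [0.044, 0.999, -0.002, 0.005]
ft_force: [1.6, -0.2, 0.7]
grip_width: 0.0852
```

Run:
```python
from h import *
go(.442,-.372,.2,78.7)
```

```text
t 19.67 pos [ 0.4333 -0.2485  0.1942] yang 85.0 F [ 1.6 -0.2  0.7] w 0.0852 -> shift [ -1.95 -12.23  -0.51] turn 0.11 tilt [ 0.01  -0.005]
```

Call:
arm_command(
  translation=[
    [-0.5,-4,0],
    [-1,-8,0],
    [-2,-12.2,0],
    [-2,-12.2,0],
    [-2,-12.2,0],
  ],
  turn=[0.05,0.11,0.11,0.11,0.11],
  hand=[0,0,0,0,0],
)

```text
clock: 20.08
eef_pos: [0.4381, -0.3734, 0.1871]
tool_rot: [0.103, 0.995, 0.0, -0.0]
ft_force: [0.2, 0.8, -0.2]
grip_width: 0.0856
```

Call:
arm_command(
  translation=[
    [0,0,0],
    [0,0,0],
    [0,0,0],
  ],
  turn=[0,0,0],
  hand=[0,0,0],
)

```text
clock: 20.33
eef_pos: [0.4387, -0.3699, 0.1884]
tool_rot: [0.1, 0.995, 0.0, -0.0]
ft_force: [0.4, 0.6, 0.4]
grip_width: 0.0851
```

Run:
```python
from h import *
go(.442,-.372,.2,78.7)
p,d=snap("wrist","w5")
for n,z in(("guard_tab",.082),("guard_hinge",.052),("switchbox",0)):
    print(n,[(np.round(q["location"]),round(q["conf"],2),np.round(ray("wrist",q["location"],z),4)) for q in spot_point("wrist",n)[:2]])
P=cloud("wrist",d);X,Y,Z=P[...,0],P[...,1],P[...,2]
m=(abs(Z-.096)<.005)&(X>.38)&(X<.6)&(abs(Y+.38)<.07);q=P[m]
print(cv2.minAreaRect((q[:,:2]*1000).astype(np.float32)),len(q))
t=q[q[:,0]<.45];print("tab",t.mean(0),t.min(0),t.max(0),len(t))
for x in np.arange(.41,.56,.01):
    s=q[(q[:,0]>=x)&(q[:,0]<x+.01)]
    if len(s)>5: print(round(x+.005,3),np.round(np.percentile(s[:,1],[2,98]),4),end=" ")
```

```text
t 20.33 pos [ 0.4387 -0.3699  0.1884] yang 78.48 F [0.4 0.6 0.4] w 0.0851 -> shift [-0.37 -0.14 -1.16] turn -0.004 tilt [-0.  0.]
guard_tab []
guard_hinge []
switchbox [(array([219., 254.]), 0.69, array([ 0.5056, -0.3861,  0.    ]))]
((487.52996826171875, -382.4339599609375), (60.07674026489258, 116.79168701171875), 78.54056549072266) 5293
tab [ 0.4396973  -0.37274116  0.09448835] [ 0.42966468 -0.37920259  0.09191806] [ 0.44980639 -0.36661451  0.09647275] 243
0.435 [-0.3766 -0.367 ] 0.445 [-0.3788 -0.3686] 0.455 [-0.4066 -0.3708] 0.465 [-0.407  -0.3542] 0.475 [-0.4092 -0.3506] 0.485 [-0.4111 -0.3525] 0.495 [-0.4128 -0.3548] 0.505 [-0.4154 -0.3569] 0.515 [-0.4169 -0.3585] 0.525 [-0.4193 -0.361 ] 0.535 [-0.4209 -0.3628] 0.545 [-0.4089 -0.3639]
```

View pics/w5.png

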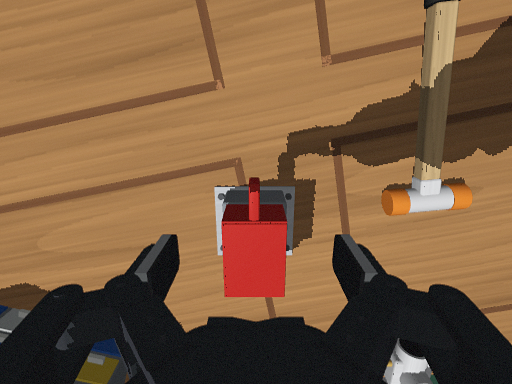

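Call:
arm_command(
  translation=[
    [-0.1,-0.2,3],
    [-0.1,-0.2,6],
    [-0.1,-0.2,9],
    [-0.1,-0.2,10],
    [-0.1,-0.2,10.8],
  ],
  turn=[0,0,0,0,0],
  hand=[0,0,0,0,0],
)

```text
clock: 20.95
eef_pos: [0.4383, -0.3723, 0.0786]
tool_rot: [0.101, 0.995, 0.001, -0.001]
ft_force: [-0.9, 0.8, 0.5]
grip_width: 0.0857
```

Call:
arm_command(
  translation=[
    [0,0,0],
    [0,0,0],
    [0,0,0],
    [0,0,0],
  ],
  turn=[0,0,0,0],
  hand=[0,0,0,0],
)

```text
clock: 21.28
eef_pos: [0.4404, -0.3744, 0.0822]
tool_rot: [0.101, 0.995, -0.001, 0.002]
ft_force: [0.4, 0.3, 0.8]
grip_width: 0.0854
```

Run:
```python
from h import *
go(.4394,-.3725,.079,78.5)
```

```text
t 21.28 pos [ 0.4404 -0.3744  0.0822] yang 78.38 F [0.4 0.3 0.8] w 0.0854 -> shift [0.13 0.17 0.32] turn -0.002 tilt [ 0.003 -0.002]
```

Adjust and grip.

Call:
arm_command(
  translation=[
    [0.05,0.1,0.2],
    [0.05,0.1,0.2],
    [0.05,0.1,0.2],
    [0.05,0.1,0.2],
    [0.05,0.1,0.2],
  ],
  turn=[0,0,0,0,0],
  hand=[0.6,1,1,1,1],
)

```text
clock: 21.7
eef_pos: [0.4389, -0.3724, 0.0783]
tool_rot: [0.101, 0.995, -0.0, 0.0]
ft_force: [0.3, -0.4, 0.7]
grip_width: 0.0252
```

Call:
arm_command(
  translation=[
    [0,0,0],
    [0,0,0],
    [0,0,0],
    [0,0,0],
    [0,0,0],
  ],
  turn=[0,0,0,0,0],
  hand=[1,1,1,1,1],
)

```text
clock: 22.12
eef_pos: [0.4391, -0.3716, 0.0783]
tool_rot: [0.101, 0.995, 0.001, 0.0]
ft_force: [-0.2, 4.6, 3.1]
grip_width: 0.0093
```

Call:
arm_command(
  translation=[
    [-0.4,0,-1.0],
    [-0.85,0,-2.1],
    [-1.5,0,-3.05],
    [-2.1,0,-4.0],
    [-2.9,0,-4.8],
  ],
  turn=[0,0,0,0,0],
  hand=[1,1,1,1,1],
)

```text
clock: 22.53
eef_pos: [0.4646, -0.3767, 0.1239]
tool_rot: [0.101, 0.995, 0.002, -0.004]
ft_force: [-2.3, 3.7, -6.2]
grip_width: 0.0089
```

Call:
arm_command(
  translation=[
    [-0.8,0,-0.8],
    [-1.75,0,-1.4],
    [-2.7,0,-2.05],
    [-3.75,0,-2.5],
    [-4.8,0,-2.9],
  ],
  turn=[0,0,0,0,0],
  hand=[1,1,1,1,1],
)

```text
clock: 22.95
eef_pos: [0.5113, -0.3862, 0.1532]
tool_rot: [0.101, 0.995, 0.002, -0.004]
ft_force: [-3.9, 4.9, -2.9]
grip_width: 0.0092
```

Call:
arm_command(
  translation=[
    [-1.1,0,-0.2],
    [-2.2,0,-0.4],
    [-3.4,0,-0.4],
    [-4.5,0,-0.4],
    [-5.6,0,-0.15],
  ],
  turn=[0,0,0,0,0],
  hand=[1,1,1,1,1],
)

```text
clock: 23.37
eef_pos: [0.5676, -0.3976, 0.156]
tool_rot: [0.101, 0.995, 0.001, -0.003]
ft_force: [-4.1, 6.2, 4.4]
grip_width: 0.0087
```

Call:
arm_command(
  translation=[
    [-0.6,0,0.1],
    [-1.1,0,0.25],
    [-1.4,0,0.35],
    [-1.4,0,0.35],
    [-1.4,0,0.35],
  ],
  turn=[0,0,0,0,0],
  hand=[1,1,1,1,0.7],
)

```text
clock: 23.78
eef_pos: [0.5825, -0.4019, 0.1521]
tool_rot: [0.101, 0.995, -0.0, -0.001]
ft_force: [1.2, -0.4, 0.3]
grip_width: 0.0197
```

Call:
arm_command(
  translation=[
    [0,0,0],
    [0,0,0],
    [0,0,0],
    [0,0,-3],
    [0,0,-6],
  ],
  turn=[0,0,0,0,0],
  hand=[0.5,0.5,0.5,0.5,0.5],
)

```text
clock: 24.2
eef_pos: [0.5814, -0.4015, 0.2109]
tool_rot: [0.101, 0.995, 0.001, -0.003]
ft_force: [0.6, -1.0, 0.3]
grip_width: 0.0425
```

Call:
arm_command(
  translation=[
    [3,0,0],
    [7,0,0],
    [11,0,0],
    [14,0,0],
    [14,0,0],
  ],
  turn=[0,0,0,0,0],
  hand=[1,1,1,1,1],
)

```text
clock: 24.62
eef_pos: [0.4393, -0.372, 0.213]
tool_rot: [0.103, 0.995, 0.001, -0.003]
ft_force: [-0.4, 0.1, 0.6]
grip_width: 0.0001
```

Run:
```python
from h import *
go(.507-.05*.98,-.3862+.05*.199,.075,78.5)
p,d=snap("scene","s6")
print([(np.round(q["location"]),q["conf"],np.round(ray("scene",q["location"],.0795),4)) for q in spot_point("scene","toggle_tip")[:2]])
print([(np.round(q["location"]),q["conf"]) for q in spot_point("scene","guard_tab")[:2]])
a=cv2.resize(p[170:320,60:200,::-1],(560,600),interpolation=cv2.INTER_CUBIC)
p,d=snap("wrist","w6")
print([(np.round(q["location"]),q["conf"],np.round(ray("wrist",q["location"],.0795),4)) for q in spot_point("wrist","toggle_tip")[:2]])
b=cv2.resize(p[100:350,150:400,::-1],(400,400))
c=np.zeros((600,800,3),np.uint8);c[:420,:392]=cv2.resize(a,(392,420));c[:400,400:]=b
cv2.imwrite("pics/c6.png",c)
```

```text
t 24.62 pos [ 0.4393 -0.372   0.213 ] yang 78.18 F [-0.4  0.1  0.6] w 0.0001 -> shift [-2.   -0.05 13.79] turn -0.006 tilt [-0.005  0.003]
[(array([240., 119.]), 0.57, array([ 0.4805, -0.3812,  0.0795])), (array([225., 334.]), 0.49, array([0.7812, 0.0785, 0.0795]))]
[(array([256., 122.]), 0.78), (array([203., 184.]), 0.17)]
[(array([214., 255.]), 0.48, array([ 0.4844, -0.3839,  0.0795]))]
```

View pics/c6.png

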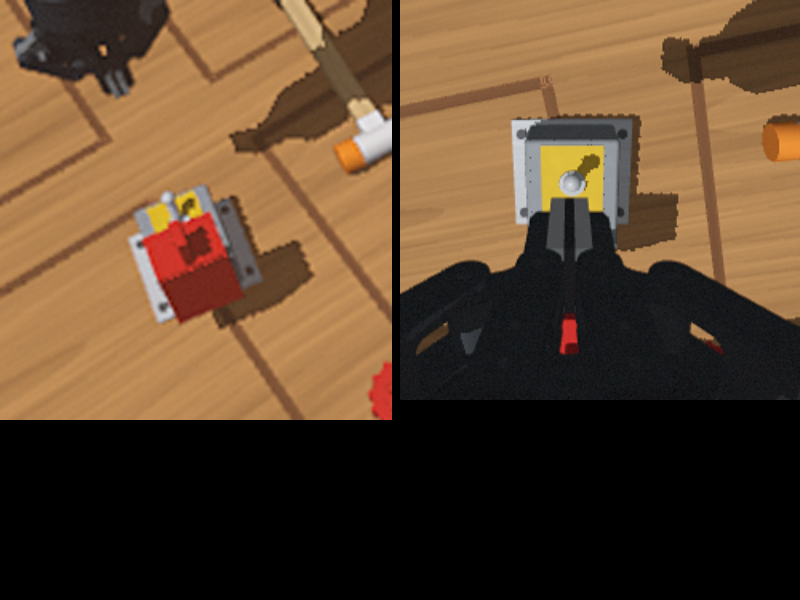

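Call:
arm_command(
  translation=[
    [-1,-0.1,3.5],
    [-1.5,-0.1,7],
    [-1.5,-0.1,10.5],
    [-1.5,-0.1,12.5],
    [-1.5,-0.1,13.4],
  ],
  turn=[0,0,0,0,0],
  hand=[1,1,1,1,1],
)

```text
clock: 25.28
eef_pos: [0.4596, -0.3763, 0.0746]
tool_rot: [0.101, 0.995, 0.002, -0.003]
ft_force: [0.3, 0.3, -0.3]
grip_width: 0.0
```

Call:
arm_command(
  translation=[
    [0,0,0],
    [0,0,0],
    [0,0,0],
  ],
  turn=[0,0,0],
  hand=[1,1,1],
)

```text
clock: 25.53
eef_pos: [0.462, -0.3789, 0.0811]
tool_rot: [0.101, 0.995, -0.001, 0.002]
ft_force: [-0.1, 0.1, -0.3]
grip_width: -0.0001
```

Call:
arm_command(
  translation=[
    [-0.8,0,0],
    [-1.6,0,0],
    [-2.4,0,0],
    [-3.2,0,0],
    [-3.7,0,0],
  ],
  turn=[0,0,0,0,0],
  hand=[1,1,1,1,1],
)

```text
clock: 25.95
eef_pos: [0.4896, -0.3841, 0.0796]
tool_rot: [0.102, 0.995, 0.0, -0.008]
ft_force: [-32.6, 6.3, 23.0]
grip_width: -0.0
```

Run:
```python
from h import *
go(.507-.013*.98,-.3862+.013*.199,.079,78.5)
```

```text
t 25.95 pos [ 0.4896 -0.3841  0.0796] yang 78.29 F [-32.6   6.3  23. ] w -0.0 -> shift [-0.45  0.14  0.05] turn -0.004 tilt [-0.017  0.002]
```

Call:
arm_command(
  translation=[
    [1,0,0],
    [3,0,0],
    [5,0,-2],
    [7,0,-6],
    [9,0,-10],
  ],
  turn=[0,0,0,0,0],
  hand=[1,1,1,1,1],
)

```text
clock: 26.37
eef_pos: [0.4108, -0.367, 0.1736]
tool_rot: [0.101, 0.995, 0.001, -0.001]
ft_force: [0.9, -1.0, 1.2]
grip_width: -0.0003
```

Run:
```python
from h import *
go(.5825,-.4019,.2109,78.5)
p,d=snap("scene","s7")
print([(np.round(q["location"]),q["conf"],np.round(ray("scene",q["location"],.0795),4)) for q in spot_point("scene","toggle_tip")[:2]])
print([(np.round(q["location"]),q["conf"]) for q in spot_point("scene","guard_tab")[:2]])
a=cv2.resize(p[220:300,80:170,::-1],(450,400),interpolation=cv2.INTER_CUBIC)
p,d=snap("wrist","w7")
print([(np.round(q["location"]),q["conf"],np.round(ray("wrist",q["location"],.0795),4)) for q in spot_point("wrist","toggle_tip")[:2]])
b=cv2.resize(p[100:350,150:400,::-1],(350,350))
cv2.imwrite("pics/c7.png",np.hstack([a[:350],b]))
```

```text
t 26.37 pos [ 0.4108 -0.367   0.1736] yang 78.42 F [ 0.9 -1.   1.2] w -0.0003 -> shift [-17.52   0.04  -3.76] turn -0.001 tilt [-0.001  0.002]
[(array([256., 122.]), 0.67, array([ 0.5252, -0.3974,  0.0795])), (array([270., 132.]), 0.37, array([ 0.5747, -0.3971,  0.0795]))]
[(array([256., 124.]), 0.65)]
[]
```

View pics/c7.png

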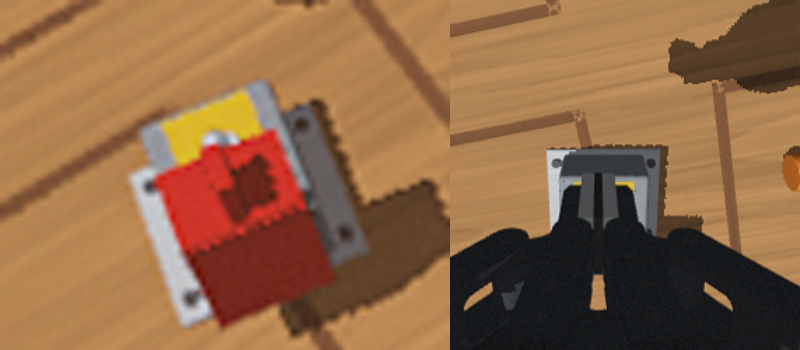

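Run:
```python
from h import *
B=np.array([.980,-.1987])
c0=np.array([.507,-.3862])
for c in("scene","top"):
  for src in("now","0" if c=="top" else "s6"):
    if src=="now": p,d=camera(c);p=p[:,:,::-1]
    elif src=="0": continue
    else: p=cv2.imread("pics/s6.png");d=np.load("pics/s6.npy")
    hsv=cv2.cvtColor(np.ascontiguousarray(p),cv2.COLOR_BGR2HSV);P=cloud(c,d)
    u=(P[...,:2]-c0)@B; v=(P[...,:2]-c0)@[.1987,.98]
    m=(abs(v)<.012)&(u>-.05)&(u<.03)&(P[...,2]>.07)&(P[...,2]<.095)&(hsv[...,1]<90)
    print(c,src,m.sum(),np.round(np.c_[u[m],v[m],P[m][:,2]],3).tolist()[:12])
    m=(abs(v)<.03)&(u>-.05)&(u<.15)&(P[...,2]>.1)&(hsv[...,1]>150)
    print(" red",m.sum(),np.round(np.percentile(np.c_[u[m],P[m][:,2]],[1,50,99],axis=0),3).tolist() if m.sum() else "")
```

```text
scene now 9 [[0.002, 0.001, 0.088], [0.005, 0.003, 0.09], [0.004, 0.005, 0.086], [-0.001, 0.007, 0.077], [0.002, -0.002, 0.084], [0.004, -0.0, 0.086], [0.005, 0.002, 0.085], [0.002, 0.004, 0.079], [0.003, 0.006, 0.079]]
 red 620 [[0.042, 0.101], [0.077, 0.134], [0.089, 0.172]]
scene s6 20 [[-0.024, 0.001, 0.085], [-0.023, 0.003, 0.086], [-0.023, 0.005, 0.084], [-0.026, -0.003, 0.081], [-0.025, -0.0, 0.08], [-0.019, 0.002, 0.088], [-0.021, 0.004, 0.082], [-0.02, -0.003, 0.085], [-0.022, -0.001, 0.08], [-0.019, 0.001, 0.084], [-0.018, 0.003, 0.082], [-0.017, -0.004, 0.085]]
 red 619 [[0.042, 0.101], [0.077, 0.135], [0.088, 0.172]]
top now 18 [[0.004, 0.004, 0.087], [0.005, 0.001, 0.085], [0.002, 0.006, 0.084], [0.002, 0.004, 0.088], [0.002, 0.001, 0.085], [0.003, -0.002, 0.086], [-0.001, 0.006, 0.086], [-0.001, 0.003, 0.084], [-0.0, 0.001, 0.087], [0.0, -0.002, 0.087], [-0.004, 0.005, 0.084], [-0.003, 0.002, 0.084]]
 red 419 [[0.039, 0.112], [0.059, 0.138], [0.083, 0.175]]
```

Call:
arm_command(
  translation=[
    [-3,0,-3.8],
    [-7,0,-3.8],
    [-11,0,-3.8],
    [-14.5,0,-3.8],
    [-17.5,0,-3.8],
  ],
  turn=[0,0,0,0,0],
  hand=[0.5,0.5,0.5,0.5,0.5],
)

```text
clock: 27.13
eef_pos: [0.5851, -0.4024, 0.2094]
tool_rot: [0.101, 0.995, 0.001, -0.001]
ft_force: [0.3, -0.2, 0.2]
grip_width: 0.0423
```

Call:
arm_command(
  translation=[
    [0,0,0],
    [0,0,0],
    [0,0,0],
    [0,0,0],
  ],
  turn=[0,0,0,0],
  hand=[0.5,0.5,0.5,0.5],
)

```text
clock: 27.47
eef_pos: [0.5814, -0.4027, 0.2113]
tool_rot: [0.101, 0.995, 0.0, -0.001]
ft_force: [0.3, 0.3, 0.4]
grip_width: 0.0428
```

Run:
```python
from h import *
go(.5815,-.4017,.153,78.5)
```

```text
t 27.47 pos [ 0.5814 -0.4027  0.2113] yang 78.36 F [0.3 0.3 0.4] w 0.0428 -> shift [0.01 0.09 5.83] turn -0.003 tilt [-0.001  0.001]
```

Call:
arm_command(
  translation=[
    [0,0.1,2],
    [0,0.1,4],
    [0,0.1,5.3],
    [0,0.1,5.8],
    [0,0.1,5.8],
  ],
  turn=[0,0,0,0,0],
  hand=[0.5,0.5,0.5,0.5,0.5],
)

```text
clock: 27.88
eef_pos: [0.5809, -0.4016, 0.1531]
tool_rot: [0.102, 0.995, 0.001, -0.001]
ft_force: [-0.1, -0.3, -0.5]
grip_width: 0.0424
```

Call:
arm_command(
  translation=[
    [0,0,0],
    [0,0,0],
    [0,0,0],
    [0,0,0],
    [0,0,0],
  ],
  turn=[0,0,0,0,0],
  hand=[1,1,1,1,1],
)

```text
clock: 28.3
eef_pos: [0.5838, -0.401, 0.1559]
tool_rot: [0.101, 0.995, 0.0, 0.002]
ft_force: [1.0, 6.0, 5.3]
grip_width: 0.0092
```

Call:
arm_command(
  translation=[
    [1.1,0,-0.25],
    [2.2,0,-0.5],
    [3.35,0,-0.5],
    [4.5,0,-0.5],
    [5.6,0,-0.3],
  ],
  turn=[0,0,0,0,0],
  hand=[1,1,1,1,1],
)

```text
clock: 28.72
eef_pos: [0.532, -0.3905, 0.1608]
tool_rot: [0.1, 0.995, -0.001, 0.006]
ft_force: [6.1, 5.2, 9.1]
grip_width: 0.0089
```

Call:
arm_command(
  translation=[
    [1.1,0,0.2],
    [2.2,0,0.65],
    [3.2,0,1.05],
    [4.2,0,1.7],
    [5.1,0,2.3],
  ],
  turn=[0,0,0,0,0],
  hand=[1,1,1,1,1],
)

```text
clock: 29.13
eef_pos: [0.4803, -0.38, 0.1382]
tool_rot: [0.1, 0.995, -0.0, 0.004]
ft_force: [0.5, 6.6, 10.3]
grip_width: 0.009
```

Call:
arm_command(
  translation=[
    [0.8,0,0.8],
    [1.6,0,1.6],
    [2.2,0,2.55],
    [2.85,0,3.5],
    [3.2,0,4.3],
  ],
  turn=[0,0,0,0,0],
  hand=[1,1,1,1,1],
)

```text
clock: 29.55
eef_pos: [0.446, -0.373, 0.0925]
tool_rot: [0.101, 0.995, 0.0, 0.001]
ft_force: [-4.1, 6.2, 9.2]
grip_width: 0.0089
```

Run:
```python
from h import *
go(.4391,-.3716,.0783,78.5)
```

```text
t 29.55 pos [ 0.446  -0.373   0.0925] yang 78.41 F [-4.1  6.2  9.2] w 0.0089 -> shift [0.71 0.   1.42] turn -0.002 tilt [0.001 0.001]
```

Call:
arm_command(
  translation=[
    [0.3,0,0.5],
    [0.5,0,1.0],
    [0.65,0,1.45],
    [0.65,0,1.6],
    [0.65,0,1.6],
  ],
  turn=[0,0,0,0,0],
  hand=[1,1,1,1,1],
)

```text
clock: 29.97
eef_pos: [0.4412, -0.3722, 0.0795]
tool_rot: [0.101, 0.995, -0.0, 0.002]
ft_force: [-5.5, 9.2, 23.5]
grip_width: 0.009
```

Run:
```python
from h import *
go(.4391,-.3716,.0783,78.5)
```

```text
t 29.97 pos [ 0.4412 -0.3722  0.0795] yang 78.44 F [-5.5  9.2 23.5] w 0.009 -> shift [0.22 0.01 0.12] turn -0.001 tilt [ 0.004 -0.001]
```

Call:
arm_command(
  translation=[
    [0,0,0],
    [0,0,0],
    [0,0,0],
    [0,0,0],
    [0,0,0],
  ],
  turn=[0,0,0,0,0],
  hand=[0.5,0.4,0.4,0.4,0.4],
)

```text
clock: 30.38
eef_pos: [0.4399, -0.3728, 0.0742]
tool_rot: [0.101, 0.995, 0.0, -0.0]
ft_force: [-0.0, -0.5, -0.0]
grip_width: 0.0511
```

Call:
arm_command(
  translation=[
    [0,0,-3],
    [0,0,-7],
    [0,0,-11],
    [4,0,-14],
    [8,0,-14],
  ],
  turn=[0,0,0,0,0],
  hand=[0.4,0.4,0.4,0.4,0.4],
)

```text
clock: 30.8
eef_pos: [0.3705, -0.3604, 0.2192]
tool_rot: [0.1, 0.995, -0.004, 0.005]
ft_force: [0.6, -0.9, 1.2]
grip_width: 0.0511
```

Run:
```python
from h import *
go(.4391,-.3716,.0783,78.5)
B=np.array([.980,-.1987]);c0=np.array([.507,-.3862])
im=[]
for c in("scene","top"):
    p,d=snap(c,c+"9");im.append(p)
    for tag,D in(("start",np.load(f"pics/{c}0.npy")),("now",d)):
        P=cloud(c,D);u=(P[...,:2]-c0)@B;v=(P[...,:2]-c0)@[.1987,.98]
        m=(abs(v)<.028)&(u>-.04)&(u<.035)&(P[...,2]>.085)
        print(c,tag,m.sum(),"top slope/offset",np.round(np.polyfit(u[m],P[m][:,2],1),4),end=" ")
        m=(abs(v)<.006)&(u>-.085)&(u<-.05)&(P[...,2]>.06);print("tab z",m.sum(),np.round(np.median(P[m][:,2]),4) if m.sum() else "")
        h=(P[...,0]>.2)&(P[...,0]<.6)&(P[...,1]>-.26)&(P[...,1]<-.09)&(P[...,2]>.012)&(P[...,2]<.06);q=P[h]
        print("  hammer",h.sum(),np.round(q.mean(0),3),"max z",round(q[:,2].max(),3),np.round(np.polyfit(q[:,0],q[:,2],1),3))
for c in("scene","top"):
    print(c,[(n,[np.round(q["location"]).tolist() for q in spot_point(c,n)[:1]]) for n in("hammer_grip","bulb","plug","pulley")])
hubpos()
cv2.imwrite("pics/f.png",cv2.resize(np.vstack([im[0][100:380,60:460],im[1][100:300,20:420]])[:,:,::-1],(500,600)))
```

```text
t 30.8 pos [ 0.3705 -0.3604  0.2192] yang 78.52 F [ 0.6 -0.9  1.2] w 0.0511 -> shift [-6.81  0.36 14.16] turn 0.0 tilt [ 0.008 -0.008]
scene start 593 top slope/offset [0.002  0.0968] tab z 35 0.0934
  hammer 899 [ 0.443 -0.174  0.024] max z 0.037 [0.002 0.023]
scene now 591 top slope/offset [0.0011 0.0968] tab z 51 0.0945
  hammer 896 [ 0.443 -0.171  0.024] max z 0.036 [0.003 0.023]
top start 611 top slope/offset [0.0001 0.0993] tab z 42 0.0968
  hammer 1064 [ 0.428 -0.17   0.027] max z 0.037 [0.008 0.024]
top now 611 top slope/offset [0.0055 0.0993] tab z 43 0.0955
  hammer 1074 [ 0.427 -0.167  0.027] max z 0.039 [0.01  0.023]
scene [('hammer_grip', [[205.0, 186.0]]), ('bulb', [[274.0, 265.0]]), ('plug', [[246.0, 299.0]]), ('pulley', [[170.0, 330.0]])]
top [('hammer_grip', [[240.0, 300.0]]), ('bulb', [[138.0, 281.0]]), ('plug', []), ('pulley', [[180.0, 161.0]])]
top 88 hub along [0.3077 0.3086] across [0.574  0.5755]
top net along 0.3031 across 0.5749 0.66
scene 57 hub along [0.3065 0.3049] across [0.5781 0.5784]
scene net along 0.3099 across 0.5766 0.67
```

View pics/f.png

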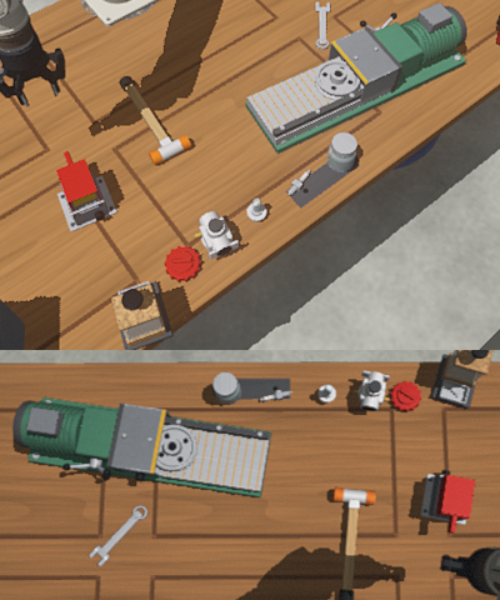

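```bash
python3 -c "
from workcell import *
print(job_done())"
```

```text
the job is handed in; nothing more can be done
None
```

I completed every step and handed the job in at about 32 s of the 72 s allowed. The hand-in gave no verdict, so what follows rests on my own checks.

**What I did**
- **Pulley:** I picked up the hammer and gave four taps, moving the pulley about 1.2–1.6 cm each and drawing back after each one. I then pushed it the rest of the way in 2.5 mm steps, drawing back once, until the force climbed without further movement. Sliding took about 5 N, and I stopped at about 13 N, below the stop's 35 N.
- **Switch box:** I laid the hammer back close to where it had been, opened the guard to about 1.6 rad by its tab and pushed the toggle over. I then closed the guard and backed the arm off.

**Last checks**
- **Pulley:** it moved about 73 mm in all, sits partly under the hood beside the fence, and did not move afterwards. Its position across the plate is unchanged within 2–3 mm.
- **Stop:** it is hidden, so contact is inferred from the force rise and the position, about 35 mm behind the hood's mouth.
- **Toggle:** its tip moved about 25 mm, which matches full on. I could not see it after the guard closed.
- **Guard and hammer:** the guard's top is level at its starting height, and the hammer lies flat on the bench.
- **Bystanders:** in the final pictures they look to be where they started.

**Checks that disagreed or stood out**
- The toggle push ended at about 33 N on the wrist, higher than intended; I put this down to the toggle reaching its end stop.
- Some network detections were off, such as the pulley in two tap pictures, and some points were missed in close views. I relied on depth and force readings there.

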